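# Move the orange amplifier module to the spare bay

### The job

The orange-capped amplifier module in the plug-in rack sits on a dead channel. Press down the blue ejector tab in front of its bay, without forcing it, until the module pops up by itself; then lift the module out, set it into the empty middle bay and push it down gently until it snaps fully home and that bay's blue tab has tipped up. Leave the white-capped module seated and do not knock over the things round the rack.

Things in the scene. Friction and masses are not known exactly. Their poses are not given: they have to be found in the camera images.
- rack: grey plug-in rack, aluminium cover, fixed, 102 x 178 mm, 56 mm high; origin on the desk below the middle bay's centre; x to its rear, y to its left seen from the levers, z up. Three bays along y (+56, 0, -56 mm): pockets 46.4 (x) x 28.4 mm (y) open on top, floor 22 mm above the desk (34 mm below the cover). Front wall 38 mm ahead of the bay centres, rear edge 62 mm behind them
- backplane: green connector strip, the floor of all three bays, 22 mm above the desk; same frame as the rack. It cracks if a module is pushed onto it with more than 40 N
- module_orange: black module with an orange cap, 44 (x) x 26 (y) x 36 mm, 0.1 to 0.2 kg, foot edges rounded 4 mm; origin in the centre of its underside, z up, axes along the rack's (a half turn makes no difference). Seated, its underside is on the bay floor and its top only 2 mm above the cover, too low to grip
- module_orange_top (a point): centre of the orange module's top face, 36 mm above its underside. Spring noses low in the bay's long walls hold the module by its foot: popped up it rests on them 11 to 12 mm higher, its top 13 to 14 mm above the cover; pushed down from there with 10 to 20 N it snaps past them and goes home
- module_white: the same module with a white cap, seated in the other outer bay; it stays there
- bay_left (a point): centre of the mouth of the left bay (rack y = +56 mm), level with the cover, 56 mm above the desk. In front of each bay a blue ejector lever sticks out of the rack; its pivot is 24 mm ahead of the bay centre and 15 mm above the desk, its thumb tab (20 x 22 x 5 mm) centred 52 mm from the pivot in the bay's middle line. Module seated: tab up, 65 to 75 mm ahead of the bay centre
- bay_mid (a point): centre of the mouth of the middle bay (rack y = 0 mm), level with the cover, 56 mm above the desk; this bay is empty
- bay_right (a point): centre of the mouth of the right bay (rack y = -56 mm), level with the cover, 56 mm above the desk. Each lever is clamped on its shaft at its own angle, so a raised tab's top is anywhere from 28 to 50 mm above the desk, and its stop, about 20 mm lower and 76 mm ahead of the bay centre, has to be felt: the module snaps free only in the last 3 mm or so before it. Over 40 N on lever or rack breaks it
- tab_mid (a point): top of the middle lever's thumb tab, now down at its stop (8 to 29 mm above the desk). Each lever's toe lifts its module: pressing a raised tab takes 3 to 15 N until the module pops free. A tab stays down until a module pushed home tips it up again, some 20 mm
- mug: dark blue mug, 84 x 123 x 96 mm, loose; origin under it
- sample_jar: white sample jar with a sky-blue lid, right of the rack, diameter 46 mm, 56 mm high, loose; origin under it
Mind the look-alikes: they are no part of the job. Leave any pink look-alike of the mug alone.

How it is judged:
By the outcome, as a careful person would: the job done as asked, in the order asked, and still so for the second after the job is handed in, with the robot touching nothing.
It also fails if it takes over 43 s, if anything falls off the work surface, if the arm or the gripper's body presses on something with over 40 N, if the wrist force passes 120 N, or if a joint passes its speed limit or range.

### The arm

A 7-joint arm with a two-finger parallel gripper is mounted at the origin on a cart in front of the work surface, level with it; the furniture and walls round the work are solid. World frame = base frame: x ahead of the robot, y to its left, z up, the work surface at z = 0. Lengths are in m, angles in rad, forces in N, time in s.
With the tool pointing down it reaches from about 0.4 to 0.75 m from the base axis. Payload 19.5 kg.
Tool frame: the origin (TCP) lies midway between the tips of the shut fingers; the grasp point (between the pads) lies arm.grasp_offset behind it (arm.grasp_offset is the distance from the TCP to the grasp point, in m); z points along the fingers, x is the direction in which the jaws open and shut, and the axes are right-handed (so a half turn about z gives the same grasp; the last joint's range is limited). The gripper opens to 85 mm and grips with 20 to 120 N. Pads are 22 mm wide; open, the fingers measure 114 mm over their backs; the gripper's body (76 mm by 85 mm) begins 54 mm behind the grasp point. The pads swing forward as they close: fully open they stand 13 mm farther back than shut.
Start: joints at [1.272, 0.707, -0.028, 1.485, 0.022, 0.951, -0.075], TCP at [0.146, -0.556, 0.231] pointing down, gripper open.
Joint ranges: [-2.71, 2.71], [-0.32, 2.16], [-1.57, 1.52], [0, 2.45], [-1.46, 4.6], [0, 2.02], [-2.83, 2.83]. Speed limits (rad/s): [1.89, 1.89, 2.57, 2.57, 3.01, 3.01, 3.01].

### API

Orientations are given as a unit quaternion [w, x, y, z].
In Python, from cell import arm gives the robot as it stands.
- The arm moves only by the shell command python3 -m pendant 'ROWS' [OPENING]. ROWS is JSON, a list of rows, each an object with "delta_pos": the shift along the tool's x, y, z in cm, a list of three; "turn": the turn about the tool's z in degrees. A call has 1 to 20 rows; each row is the pose to reach, as a shift and turn from the pose commanded when the call began, along the tool's axes at that moment; what a row does not reach only later rows make up. A row lasts 1/8 s, in which the tool goes at most 62.5 mm and 10.7 degrees, less where a joint would pass 70% of its speed; a pose out of reach is approached as far as the arm can. A call with a gripper value outside its range is refused whole. OPENING is the closure, from 0 (fully open) to 1 (shut), set as the call begins (- or left out, the last holds). The fingers move at their own pace and stop on an object; the grip force is fixed at half the most. Time passes only in rows, so rows that repeat a pose let the fingers close. It gives the time, the measured TCP pose, the force and the opening at its end, in the units of the state.
- arm.state(): the state, without advancing time (a new reading comes with each control period).
- arm.grab_frame(name): name is "side" or "top"; returns a dict with "frame" (480x640x3 uint8, blue, green, red), "depth" (480x640 float32, m along the optical axis (not along the pixel's ray), 0 where there is no reading), "fx", "fy", "cx", "cy" (pixels), "D" ([k1, k2, p1, p2, k3] as OpenCV has them; the pictures are not rectified), "R" (3x3) and "t" (3): a world point X has camera coordinates R X + t. Camera axes: x right, y down, z forward; pixel columns grow to the right and rows downward; lengths in m; the calibration is good to about 2 mm. A picture is of the moment at which its call begins.
- arm.finish_job(): hands the job in, once; it reports no verdict.
The state is a dict: "t": time; "joints": joint angles; "qvel": joint speeds; "effort": joint torques, N m; "eef_pos": TCP position; "eef_rot": TCP orientation; "wrist_force": force on the tool from outside, world axes, zero at the start; "moment": the same for the moment, N m; "width": finger opening in m.
Only numpy, scipy, OpenCV 4.12 (cv2) and the standard library are available. Lean on these libraries where they do the work, as an engineer would, in place of code of your own. Each camera call takes 0.05 s, during which the arm holds its last target. There are 200 camera calls.

## Working session

There is one attempt and no reset: what is moved stays moved. The work goes in short steps, Python scripts to look and compute and a shell command to move; the robot and the scene stay as the last step left them, time stands still between calls to the robot, and variables do not carry over. Pictures are saved under pics/ and viewed, about 8 in all and at most 12, crops included, and the job is handed in when it is done.

```bash
mkdir -p pics; ls
python3 - <<'E'
from cell import arm
import cv2,numpy as np
print(arm.grasp_offset); s=arm.state()
for k,v in s.items(): print(k,np.round(v,4))
for n in("top","side"):
    f=arm.grab_frame(n); cv2.imwrite(f"pics/{n}0.png",f["frame"]); np.savez(f"{n}0.npz",**f)
    R=np.array(f["R"]);print(n,f["fx"],f["D"],-R.T@np.array(f["t"]),R[2])
E
```

```text
pics
0.0187
t 0.0
joints [ 1.2723  0.7071 -0.0276  1.485   0.022   0.9509 -0.0755]
qvel [-0.0001  0.0015 -0.0012  0.0004  0.0009 -0.0018  0.0013]
effort [ 1.00000e-03 -8.83202e+01  1.23510e+00 -2.36162e+01  1.69000e-02
  6.60000e-03 -0.00000e+00]
eef_pos [ 0.146  -0.5559  0.2308]
eef_rot [-3.000e-04  7.918e-01 -6.108e-01 -4.000e-04]
wrist_force [0.2872 0.4939 0.1142]
moment [-0.0007  0.0672  0.0136]
width 0.0852
top 486.72445416836524 [-0.03429688  0.          0.          0.          0.        ] [ 0.55294031 -0.03579633  0.99972716] [ 0.05907098  0.02314209 -0.9979855 ]
side 594.4858221806277 [0.03078323 0.         0.         0.         0.        ] [ 0.55645558 -1.23953816  0.77051011] [ 0.03777098  0.87282039 -0.48657776]
```

View pics/top0.png

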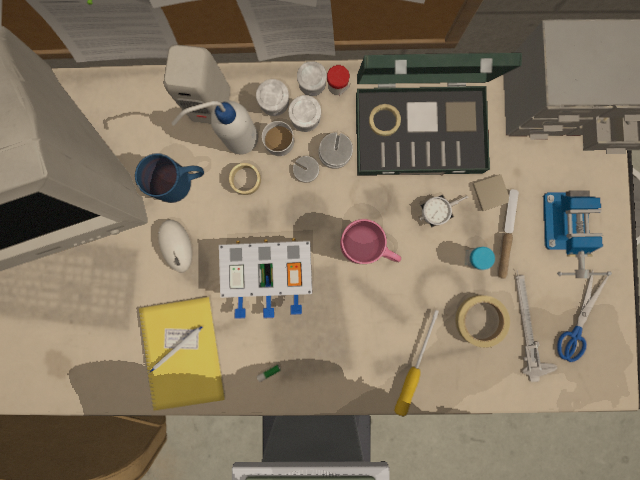

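View pics/side0.png

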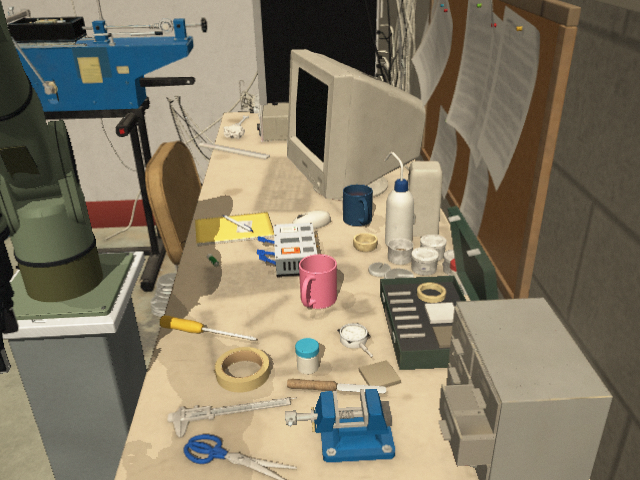

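```bash
cat > h.py <<'E'
import cv2,numpy as np
def ray(f,px):
    K=np.array([[f["fx"],0,f["cx"]],[0,f["fy"],f["cy"]],[0,0,1.]])
    n=cv2.undistortPoints(np.array(px,float).reshape(-1,1,2),K,np.array(f["D"],float)).reshape(-1,2)
    R=np.array(f["R"]);d=np.c_[n,np.ones(len(n))]
    return -R.T@np.array(f["t"]),d@R
def onplane(f,px,z):
    o,d=ray(f,px); return o+d*((z-o[2])/d[:,2])[:,None]
def bydepth(f,px):
    o,d=ray(f,px); p=np.array(px).astype(int); return o+d*f["depth"][p[:,1],p[:,0]][:,None]
def blobs(f,lo,hi,roi,amin=15):
    x0,y0,x1,y1=roi
    hsv=cv2.cvtColor(f["frame"],cv2.COLOR_BGR2HSV)
    m=cv2.inRange(hsv,np.array(lo),np.array(hi)); k=np.zeros_like(m);k[y0:y1,x0:x1]=m[y0:y1,x0:x1]
    n,l,s,c=cv2.connectedComponentsWithStats(k)
    return [(s[i],c[i],np.argwhere(l==i)[:,::-1]) for i in range(1,n) if s[i][4]>=amin]
E
python3 - <<'E'
from h import *
np.set_printoptions(precision=4,suppress=True)
t=dict(np.load("top0.npz"));s=dict(np.load("side0.npz"))
for nm,f,roi in(("top",t,(210,235,320,325)),("side",s,(250,215,325,280))):
    for c,lo,hi in(("orange",(5,130,120),(20,255,255)),("blue",(100,150,60),(125,255,255))):
        for st,cen,p in blobs(f,lo,hi,roi):
            P=bydepth(f,p);print(nm,c,st,cen,"med",np.median(P,0),"zrange",np.percentile(P[:,2],[5,50,95]), "x",np.percentile(P[:,0],[2,98]),"y",np.percentile(P[:,1],[2,98]))
# cover: depth-based
yy,xx=np.mgrid[230:330,205:325];p=np.c_[xx.ravel(),yy.ravel()];P=bydepth(t,p)
m=np.abs(P[:,2]-.057)<.006
img=np.zeros((480,640),np.uint8);img[p[m][:,1],p[m][:,0]]=255
c=max(cv2.findContours(img,0,2)[0],key=cv2.contourArea)
Q=onplane(t,c.reshape(-1,2),.056)[:,:2].astype(np.float32)
r=cv2.minAreaRect(Q*1000);print("cover",r,cv2.boxPoints(r))
a=cv2.resize(t["frame"][232:327,205:325],None,fx=5,fy=5,interpolation=cv2.INTER_CUBIC)
b=cv2.resize(s["frame"][215:285,250:330],None,fx=5,fy=5,interpolation=cv2.INTER_CUBIC)
cv2.imwrite("pics/c0.png",cv2.resize(np.vstack([a[:,:600],np.zeros((350,600,3),np.uint8)]),None,fx=.7,fy=.7) if 0 else a)
E
```

```text
top orange [287 263  14  23 187] [293.9305 272.3583] med [0.5497 0.0225 0.0586] zrange [0.0556 0.0586 0.0612] x [0.5189 0.5614] y [-0.0021  0.0362]
top blue [266 276   5  10  31] [267.1613 281.129 ] med [0.5263 0.0787 0.0257] zrange [0.018  0.0257 0.0315] x [0.5182 0.5364] y [0.0752 0.0818]
top blue [291 295  10  19 128] [295.5625 306.0938] med [0.4754 0.0212 0.042 ] zrange [0.0296 0.042  0.0486] x [0.464 0.498] y [0.0127 0.0304]
top blue [235 297  10  21 119] [239.6891 309.6891] med [0.4679 0.1334 0.0335] zrange [0.0246 0.0335 0.0384] x [0.4565 0.4942] y [0.124  0.1418]
top blue [264 296  10  21 128] [268.4688 308.9062] med [0.4687 0.0772 0.0264] zrange [0.0202 0.0264 0.03  ] x [0.4569 0.4951] y [0.0674 0.0853]
side orange [282 247  18   7  62] [291.5323 250.5161] med [0.5487 0.0142 0.0585] zrange [0.0559 0.0585 0.0607] x [0.5194 0.5608] y [0.005 0.038]
side blue [258 237  16   6  45] [264.2667 239.4889] med [0.471  0.1295 0.0323] zrange [0.0246 0.0323 0.0385] x [0.4562 0.5018] y [-0.0442  0.1408]
side blue [257 250  19  14 113] [264.6106 255.5044] med [0.4724 0.0256 0.0298] zrange [0.0225 0.0298 0.0475] x [0.4549 0.4982] y [0.0088 0.0834]
cover ((550.3955688476562, 79.93536376953125), (102.08349609375, 178.3271484375), 1.6777523756027222) [[496.7652 167.5663]
 [501.9862 -10.6844]
 [604.026   -7.6956]
 [598.8049 170.5551]]
```

View pics/c0.png

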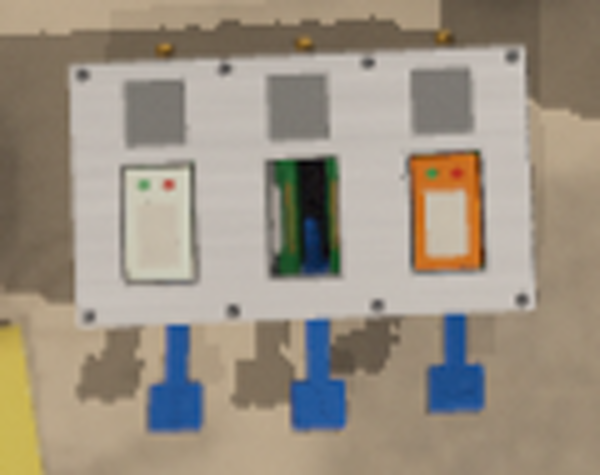

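```bash
cat >> h.py <<'E'
a=np.deg2rad(1.68);RX=np.array([np.cos(a),np.sin(a)]);RY=np.array([-np.sin(a),np.cos(a)])
O=np.array([.5504,.0799])-.012*RX
def rack(p): d=np.asarray(p)[...,:2]-O; return np.stack([d@RX,d@RY],-1)
def world(x,y): return O+x*RX+y*RY
E
python3 - <<'E'
from h import *
np.set_printoptions(precision=4,suppress=True)
t=dict(np.load("top0.npz"))
hsv=cv2.cvtColor(t["frame"],cv2.COLOR_BGR2HSV)
for nm,cx in(("L",239.5),("M",268.5),("R",295.5)):
    for st,cen,p in blobs(t,(100,150,60),(125,255,255),(int(cx)-8,293,int(cx)+8,325)):
        P=bydepth(t,p);r=rack(P)
        bot=p[:,1].max();w=[(y,(p[:,1]==y).sum()) for y in range(p[:,1].min(),bot+1)]
        rows=[y for y,n in w if n>=8]; q=p[np.isin(p[:,1],rows)];Q=bydepth(t,q)
        print(nm,"tab px",q.mean(0),"rows",rows[0],rows[-1],"world",Q.mean(0),"z med",np.median(Q[:,2]),"rack",rack(Q.mean(0)))
        for y in rows: print("   ",y,bydepth(t,p[p[:,1]==y]).mean(0))
m=onplane(t,[[293.9,274.2]],.058)[0];print("orange",m,rack(m),"bayR",world(0,-.056),"bayM",world(0,0))
m=onplane(t,[[294,263],[294,286.]],.058);print(rack(m))
E=[0.146,-.5559];X=np.array([.2539,-.9672]);Y=np.array([-.9672,-.2539])
for n,x,y in(("tabR",-.073,-.056),("bayR",0,-.056),("bayM",0,0)):
    d=world(x,y)-E;print(n,world(x,y),"tool cm",100*d@X,100*d@Y)
E
```

```text
L tab px [239.6753 312.5974] rows 309 316 world [0.4649 0.1327 0.0348] z med 0.034939070722270205 rack [-0.0719  0.0553]
    309 [0.4717 0.1324 0.0325]
    310 [0.4699 0.1322 0.0342]
    311 [0.4679 0.1323 0.0337]
    312 [0.4661 0.133  0.0352]
    313 [0.4641 0.133  0.0354]
    314 [0.4621 0.1331 0.0349]
    315 [0.4603 0.1329 0.036 ]
    316 [0.4583 0.1329 0.0363]
M tab px [268.5909 312.0909] rows 308 316 world [0.4647 0.0762 0.0276] z med 0.02772329030750642 rack [-0.0738 -0.0012]
    308 [0.4726 0.0745 0.0257]
    309 [0.4707 0.0764 0.0266]
    310 [0.4687 0.0764 0.0268]
    311 [0.4669 0.0763 0.0279]
    312 [0.4648 0.0764 0.0269]
    313 [0.4629 0.0763 0.028 ]
    314 [0.4609 0.0763 0.0279]
    315 [0.4591 0.0761 0.0297]
    316 [0.457  0.0763 0.0286]
R tab px [295.5909 309.0909] rows 305 313 world [0.4724 0.0207 0.0545] z med 0.043381936218547634 rack [-0.0677 -0.0569]
    305 [0.479  0.0197 0.0391]
    306 [0.4772 0.0216 0.0405]
    307 [0.4754 0.0216 0.042 ]
    308 [0.4735 0.0216 0.0426]
    309 [0.4717 0.0215 0.044 ]
    310 [0.478  0.0159 0.1394]
    311 [0.468  0.0214 0.0466]
    312 [0.466  0.0214 0.0463]
    313 [0.4642 0.0214 0.047 ]
orange [0.5397 0.023  0.058 ] [-0.0003 -0.0565] bayR [0.54   0.0236] bayM [0.5384 0.0795]
[[ 0.0213 -0.0576]
 [-0.023  -0.0558]]
tabR [0.4671 0.0214] tool cm -47.687382322496944 -45.71315586078919
bayR [0.54   0.0236] tool cm -46.04170579588877 -52.82501970399307
bayM [0.5384 0.0795] tool cm -51.49738216875749 -54.08745649152812
```

```bash
python3 -m pendant '[{"delta_pos":[-5,-6.5,0],"turn":3},{"delta_pos":[-10,-13,0],"turn":6},{"delta_pos":[-15,-20,0],"turn":9},{"delta_pos":[-20,-26,0],"turn":13},{"delta_pos":[-25,-30,0],"turn":13},{"delta_pos":[-30,-33,0],"turn":13},{"delta_pos":[-35,-36.5,0],"turn":13},{"delta_pos":[-40,-40.5,0],"turn":13},{"delta_pos":[-44,-43,2],"turn":13},{"delta_pos":[-47.7,-45.7,6],"turn":13},{"delta_pos":[-47.7,-45.7,12],"turn":13},{"delta_pos":[-47.7,-45.7,15],"turn":13},{"delta_pos":[-47.7,-45.7,15],"turn":13},{"delta_pos":[-47.7,-45.7,15],"turn":13}]' 1; python3 -c "
from cell import arm;s=arm.state();print(s)"
```

```text
t: 1.85
eef_pos: [0.4673, 0.0203, 0.0833]
eef_rot: [-0.0, 0.717, -0.697, 0.001]
wrist_force: [1.0, 0.0, 0.9]
width: 0.0001
{'t': 1.85, 'joints': array([-0.15806411,  0.82168299,  0.08240659,  2.02354106, -0.20237932,
        0.30248858, -1.45050435]), 'qvel': array([ 0.00476713, -0.03111954,  0.00181383,  0.00033244, -0.00172945,
       -0.00832469, -0.00055221]), 'effort': array([-1.33692350e+00, -7.51830840e+01,  2.83043794e+00, -8.14172745e+00,
       -4.62479715e-02, -1.52431335e-01, -9.10972652e-03]), 'eef_pos': array([0.46730119, 0.02033188, 0.08326624]), 'eef_rot': array([-4.02612978e-04,  7.17225644e-01, -6.96840623e-01,  5.99203083e-04]), 'wrist_force': array([0.99787444, 0.0118172 , 0.86402917]), 'moment': array([-0.02212519, -0.03839675, -0.02610403]), 'width': 0.0001367368905057583}
```

```bash
python3 -m pendant '[{"delta_pos":[0,0,2]},{"delta_pos":[0,0,3]},{"delta_pos":[0,0,3.3]},{"delta_pos":[0,0,3.6]},{"delta_pos":[0,0,3.9]},{"delta_pos":[0,0,4.2]},{"delta_pos":[0,0,4.5]},{"delta_pos":[0,0,4.5]}]'
```

```text
invalid input at $[0]: expected keys delta_pos, turn
```

```bash
python3 -m pendant '[{"delta_pos":[0,0,2],"turn":0},{"delta_pos":[0,0,3],"turn":0},{"delta_pos":[0,0,3.3],"turn":0},{"delta_pos":[0,0,3.6],"turn":0},{"delta_pos":[0,0,3.9],"turn":0},{"delta_pos":[0,0,4.2],"turn":0},{"delta_pos":[0,0,4.5],"turn":0},{"delta_pos":[0,0,4.5],"turn":0}]'
```

```text
t: 2.85
eef_pos: [0.467, 0.0213, 0.0364]
eef_rot: [-0.0, 0.718, -0.696, 0.0]
wrist_force: [-1.0, -1.3, 2.6]
width: -0.0003
```

```bash
python3 -m pendant '[{"delta_pos":[0,0,0.2],"turn":0},{"delta_pos":[0,0,0.4],"turn":0},{"delta_pos":[0,0,0.6],"turn":0},{"delta_pos":[0,0,0.8],"turn":0},{"delta_pos":[0,0,0.8],"turn":0}]'
```

```text
t: 3.48
eef_pos: [0.4669, 0.0213, 0.0282]
eef_rot: [-0.0, 0.718, -0.696, -0.0]
wrist_force: [-1.0, -0.5, 0.8]
width: 0.0001
```

```bash
cat > look.py <<'E'
import sys
from h import *
from cell import arm
n=sys.argv[1]
T=arm.grab_frame("top");S=arm.grab_frame("side")
np.savez(f"top{n}.npz",**T);np.savez(f"side{n}.npz",**S)
a=cv2.resize(T["frame"][222:332,205:325],(480,440),interpolation=cv2.INTER_CUBIC)
b=cv2.resize(S["frame"][200:290,240:330],(440,440),interpolation=cv2.INTER_CUBIC)
cv2.imwrite(f"pics/v{n}.png",cv2.resize(np.hstack([a,b]),(800,382)))
E
python3 look.py 1
```

```text
(no output)
```

View pics/v1.png

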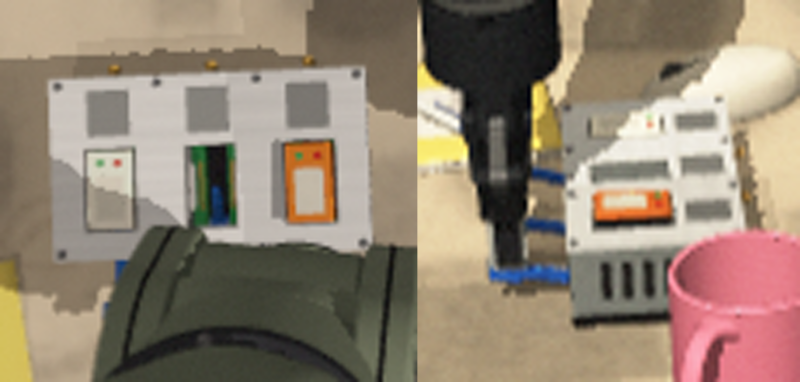

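```bash
cat >> h.py <<'E'
def cap(f):
    b=max(blobs(f,(5,130,120),(20,255,255),(205,225,325,330)),key=lambda b:b[0][4])
    P=bydepth(f,b[2]);return np.median(P,0),b[0]
E
python3 -c "
from h import *
for n in('side0','side1','top0','top1'):
    print(n,cap(dict(np.load(n+'.npz'))))"
python3 -m pendant '[{"delta_pos":[0,0,0.1],"turn":0},{"delta_pos":[0,0,0.2],"turn":0},{"delta_pos":[0,0,0.2],"turn":0}]'
```

```text
side0 (array([0.54867987, 0.01423515, 0.05848358]), array([282, 247,  18,   7,  62], dtype=int32))
side1 (array([0.54370072, 0.01282191, 0.06489027]), array([281, 245,  19,   7,  79], dtype=int32))
top0 (array([0.54965434, 0.02251091, 0.05856493]), array([287, 263,  14,  23, 187], dtype=int32))
top1 (array([0.5459979 , 0.02245327, 0.06538427]), array([287, 263,  14,  23, 192], dtype=int32))
t: 3.95
eef_pos: [0.467, 0.0213, 0.0262]
eef_rot: [-0.0, 0.718, -0.696, 0.0]
wrist_force: [-0.3, -0.3, 0.7]
width: -0.0005
```

```bash
python3 -m pendant '[{"delta_pos":[0,0,0.1],"turn":0},{"delta_pos":[0,0,0.2],"turn":0},{"delta_pos":[0,0,0.2],"turn":0}]'; python3 -m pendant '[{"delta_pos":[0,0,0.1],"turn":0},{"delta_pos":[0,0,0.1],"turn":0}]';  python3 -m pendant '[{"delta_pos":[0,0,0.1],"turn":0},{"delta_pos":[0,0,0.1],"turn":0}]'; python3 -c "
from h import *
from cell import arm
print(cap(arm.grab_frame('side')),cap(arm.grab_frame('top')))"
```

```text
t: 4.32
eef_pos: [0.4669, 0.0213, 0.0242]
eef_rot: [-0.0, 0.718, -0.696, -0.0]
wrist_force: [0.2, -0.1, 0.3]
width: 0.0002
t: 4.58
eef_pos: [0.4669, 0.0213, 0.0234]
eef_rot: [-0.0, 0.718, -0.696, 0.0]
wrist_force: [-0.9, 0.1, 5.1]
width: 0.0001
t: 4.82
eef_pos: [0.4669, 0.0213, 0.0228]
eef_rot: [-0.0, 0.718, -0.696, 0.0]
wrist_force: [-1.9, -0.1, 16.1]
width: -0.0
(array([0.54394342, 0.01427545, 0.06704797]), array([281, 244,  19,   7,  78], dtype=int32)) (array([0.54614847, 0.02215849, 0.06770553]), array([287, 263,  14,  23, 180], dtype=int32))
```

```bash
python3 -m pendant '[{"delta_pos":[0,0,0.05],"turn":0},{"delta_pos":[0,0,0.05],"turn":0}]'; python3 -c "
from h import *
from cell import arm
print(cap(arm.grab_frame('side'))[0],cap(arm.grab_frame('top'))[0])"
```

```text
t: 5.18
eef_pos: [0.4669, 0.0213, 0.0224]
eef_rot: [-0.0, 0.718, -0.697, 0.0]
wrist_force: [-3.5, -0.0, 21.7]
width: -0.0003
[0.54402444 0.01300363 0.06710246] [0.54614107 0.0221715  0.06772922]
```

```bash
python3 -m pendant '[{"delta_pos":[0,0,0.04],"turn":0},{"delta_pos":[0,0,0.04],"turn":0}]'; python3 -c "
from h import *
from cell import arm
for i in range(3):print(cap(arm.grab_frame('side'))[0],cap(arm.grab_frame('top'))[0],arm.state()['wrist_force'],arm.state()['eef_pos'])"
```

```text
t: 5.52
eef_pos: [0.4669, 0.0213, 0.0222]
eef_rot: [-0.0, 0.718, -0.696, 0.0]
wrist_force: [-4.4, -0.0, 26.9]
width: -0.0001
[0.54381344 0.01412284 0.06721699] [0.54781136 0.02208992 0.06763487] [-4.185011    0.36384253 26.6181358 ] [0.4668822  0.02130738 0.02218503]
[0.54379347 0.0131431  0.06751058] [0.54779822 0.02212508 0.06800275] [-4.25358072e+00 -2.05600207e-02  2.68564243e+01] [0.46690589 0.02128726 0.02218967]
[0.54386284 0.01439041 0.06725155] [0.54616336 0.02214513 0.06779224] [-4.59992903  0.73739208 26.11083873] [0.46690961 0.02130607 0.02218392]
```

```bash
python3 -m pendant '[{"delta_pos":[0,0,-3],"turn":0},{"delta_pos":[0,0,-8],"turn":0},{"delta_pos":[0,0,-12],"turn":0},{"delta_pos":[0,0,-12],"turn":0}]' 0; python3 look.py 2
python3 - <<'E'
from h import *
for n in('0','2'):
    for c in('top','side'):
        f=dict(np.load(f'{c}{n}.npz'));m,b=cap(f);x,y,w,h=b[:4]
        p=np.array([[u,v] for u in range(x+3,x+w-3) for v in range(y+(3 if c=='top' else 2),y+h-(3 if c=='top' else 2))])
        P=bydepth(f,p);print(n,c,b,np.median(P,0),P[:,2].std(),len(P))
E
```

```text
t: 6.32
eef_pos: [0.4679, 0.0214, 0.1436]
eef_rot: [-0.002, 0.718, -0.696, 0.001]
wrist_force: [0.1, 0.1, -0.9]
width: 0.0721
0 top [287 263  14  23 187] [0.54016426 0.02371909 0.05869933] 0.08040603125075055 136
0 side [282 247  18   7  62] [0.54009246 0.01910738 0.05859504] 0.0013997072381807711 36
2 top [287 263  14  23 174] [0.54027387 0.02312799 0.06782568] 0.0016980927404997327 136
2 side [281 244  19   7  77] [0.53931865 0.01859645 0.06833535] 0.0015747586319046153 39
```

View pics/v2.png

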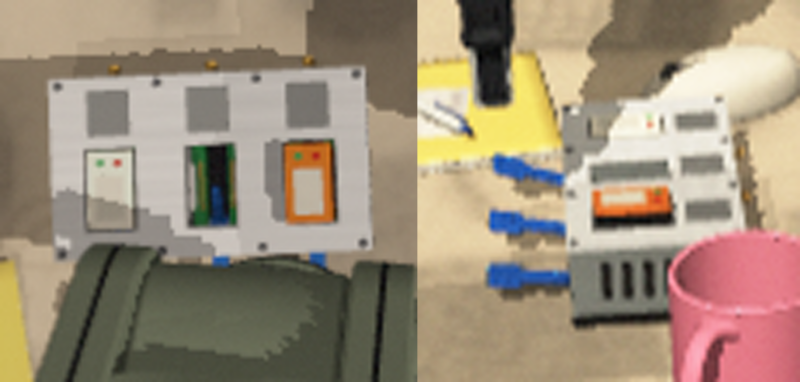

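Run:
```python
from h import *
for n in('0','1','2'):
    for c in('top','side'):
        f=dict(np.load(f'{c}{n}.npz'))
        yy,xx=np.mgrid[235:300,270:320] if c=='top' else np.mgrid[235:265,270:310]
        p=np.c_[xx.ravel(),yy.ravel()];P=bydepth(f,p);r=rack(P)
        out=[]
        for lo,hi in((-.02,-.01),(-.01,0),(0,.01),(.01,.02)):
            m=(r[:,0]>lo)&(r[:,0]<hi)&(abs(r[:,1]+.0565)<.01)&(P[:,2]>.05)&(P[:,2]<.09);out.append((round(np.median(P[m,2])*1e3,1),int(m.sum())))
        m=(r[:,1]>-.042)&(r[:,1]<-.02)&(abs(r[:,0])<.025)&(P[:,2]>.045)&(P[:,2]<.07)
        print(n,c,out,"cover",round(np.median(P[m,2])*1e3,1),m.sum())
        for v in ((r[:,0]>-.04)&(r[:,0]<-.028),(r[:,0]>.026)&(r[:,0]<.05)):
            k=v&(abs(r[:,1]+.056)<.015)&(P[:,2]>.04)&(P[:,2]<.08);print("    cover f/r",np.median(P[k,2]),k.sum())
f=dict(np.load('side2.npz'))
for st,cen,p in blobs(f,(100,150,60),(125,255,255),(250,215,325,285)):
    P=bydepth(f,p);r=rack(P)
    for lo in np.arange(-.09,-.04,.005):
        m=(r[:,0]>lo)&(r[:,0]<lo+.005)
        if m.sum()>3:print(cen.round(),round(lo*1e3),np.median(P[m,2])*1e3,np.median(r[m,1])*1e3)
```

```text
0 top [(np.float64(58.8), 53), (np.float64(58.7), 59), (np.float64(59.0), 54), (np.float64(58.6), 50)] cover 56.3 302
    cover f/r 0.056495898803787914 95
    cover f/r 0.05695838160063077 182
0 side [(np.float64(58.6), 14), (np.float64(58.4), 18), (np.float64(57.6), 13), (np.float64(58.1), 14)] cover 56.2 85
    cover f/r 0.05604969449659747 27
    cover f/r 0.05667008645121724 46
1 top [(np.float64(66.1), 55), (np.float64(66.3), 54), (np.float64(65.5), 56), (np.float64(65.3), 53)] cover 56.4 294
    cover f/r 0.05589725561433606 56
    cover f/r 0.056767008696609556 183
1 side [(np.float64(66.9), 14), (np.float64(65.9), 15), (np.float64(65.1), 17), (np.float64(64.6), 17)] cover 56.8 44
    cover f/r 0.05611260064580115 28
    cover f/r 0.05658275068455587 52
2 top [(np.float64(68.0), 54), (np.float64(68.1), 53), (np.float64(68.0), 56), (np.float64(67.3), 54)] cover 56.6 289
    cover f/r 0.05615542143708152 95
    cover f/r 0.056639417218874 184
2 side [(np.float64(68.4), 16), (np.float64(68.3), 13), (np.float64(67.5), 17), (np.float64(67.5), 15)] cover 56.7 28
    cover f/r 0.056
[... 631 characters left out ...]
2549
[264. 252.] -65 23.13331146968722 -2.747989627559665
[264. 252.] -60 23.83441516798318 -3.451555813468732
[264. 252.] -55 22.61806655543469 -2.105620048689753
[264. 252.] -50 22.706545912782094 -4.203572033999615
[265. 265.] -85 24.71309430470242 -61.060333262217476
[265. 265.] -80 24.21866360718228 -63.53422085095993
[265. 265.] -75 23.403152033640463 -63.03872556457518
[265. 265.] -70 22.399565671183343 -63.15859800731224
[265. 265.] -65 22.068313746530897 -59.990382986367244
[265. 265.] -60 20.5796084691936 -61.9827788667934
[265. 265.] -55 21.251440097537046 -61.309662330175655
[265. 265.] -50 20.145732748153733 -60.23270868712845
[265. 265.] -45 21.24374775166854 -62.76919152829072
```

```bash
python3 -m pendant '[{"delta_pos":[0,0,3],"turn":0},{"delta_pos":[0,0,6],"turn":0},{"delta_pos":[0,0,9],"turn":0},{"delta_pos":[0,0,10.5],"turn":0},{"delta_pos":[0,0,11.2],"turn":0},{"delta_pos":[0,0,11.6],"turn":0},{"delta_pos":[0,0,11.6],"turn":0}]' 1; python3 -m pendant '[{"delta_pos":[0,0,0.1],"turn":0},{"delta_pos":[0,0,0.2],"turn":0},{"delta_pos":[0,0,0.2],"turn":0}]'; python3 -m pendant '[{"delta_pos":[0,0,0.1],"turn":0},{"delta_pos":[0,0,0.2],"turn":0},{"delta_pos":[0,0,0.2],"turn":0}]'; python3 look.py 3;  python3 - <<'E'
from h import *
for n in('1','2','3'):
    print(n,cap(dict(np.load(f'side{n}.npz')))[0],cap(dict(np.load(f'top{n}.npz')))[0])
E
```

```text
t: 7.3
eef_pos: [0.4671, 0.0214, 0.0257]
eef_rot: [-0.0, 0.718, -0.696, 0.0]
wrist_force: [-0.1, 0.0, 0.3]
width: 0.0001
t: 7.68
eef_pos: [0.4671, 0.0213, 0.0236]
eef_rot: [-0.0, 0.718, -0.696, 0.0]
wrist_force: [0.5, -0.3, 2.6]
width: -0.0
t: 8.05
eef_pos: [0.467, 0.0213, 0.0222]
eef_rot: [-0.0, 0.718, -0.697, 0.0]
wrist_force: [-3.6, 1.1, 26.9]
width: -0.0002
1 [0.54370072 0.01282191 0.06489027] [0.5459979  0.02245327 0.06538427]
2 [0.54388934 0.0127479  0.06742296] [0.54614056 0.0221116  0.06743085]
3 [0.5438778  0.01231358 0.06742863] [0.54697207 0.02223751 0.06772162]
```

```bash
python3 -m pendant '[{"delta_pos":[0,0,0.03],"turn":0},{"delta_pos":[0,0,0.05],"turn":0},{"delta_pos":[0,0,0.05],"turn":0}]';  python3 - <<'E'
from h import *
from cell import arm
for i in range(3):
    S=arm.grab_frame("side");T=arm.grab_frame("top")
    print(cap(S)[0],cap(T)[0],arm.state()['wrist_force'])
E
```

```text
t: 8.52
eef_pos: [0.467, 0.0213, 0.0219]
eef_rot: [-0.0, 0.718, -0.696, 0.0]
wrist_force: [-3.0, 1.3, 31.0]
width: 0.0002
[0.54381135 0.01305348 0.06739167] [0.54695453 0.02215449 0.06745551] [-3.64321096 -0.50443132 32.22858259]
[0.5438376  0.01366021 0.06707889] [0.54695258 0.02215447 0.06783791] [-4.1794916  -0.38476782 31.22114156]
[0.54393576 0.01429325 0.06706312] [0.54777732 0.02219512 0.06758088] [-5.05801872  0.82999773 31.18435758]
```

Run:
```python
from h import *
S=dict(np.load("side3.npz"));cv2.imwrite("pics/z3.png",cv2.resize(S["frame"][222:282,250:325],(750,600),interpolation=cv2.INTER_CUBIC))
```

```text
(no output)
```

View pics/z3.png

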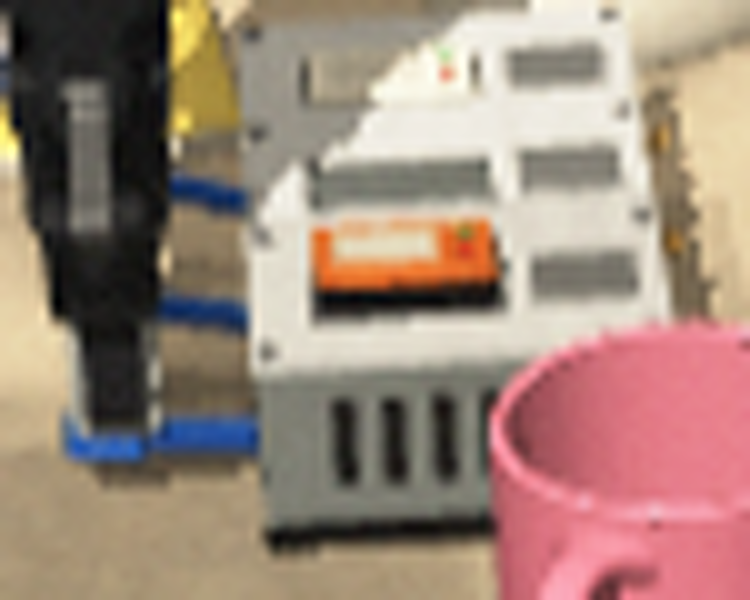

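```bash
python3 -m pendant '[{"delta_pos":[0,0,-2],"turn":0},{"delta_pos":[0,0,-6],"turn":0},{"delta_pos":[0,-1,-9],"turn":0},{"delta_pos":[0,-4,-9],"turn":0},{"delta_pos":[0,-7.3,-9],"turn":0},{"delta_pos":[0,-7.3,-8],"turn":0},{"delta_pos":[0,-7.3,-6],"turn":0},{"delta_pos":[0,-7.3,-4.5],"turn":0},{"delta_pos":[0,-7.3,-3.7],"turn":0},{"delta_pos":[0,-7.3,-3.7],"turn":0}]' 0
python3 - <<'E'
from h import *
from cell import arm
S=arm.grab_frame("side");np.savez("side4.npz",**S)
cv2.imwrite("pics/z4.png",cv2.resize(S["frame"][210:282,245:335],(750,600),interpolation=cv2.INTER_CUBIC))
E
```

```text
t: 10.07
eef_pos: [0.5396, 0.0235, 0.0577]
eef_rot: [0.0, 0.718, -0.696, -0.0]
wrist_force: [0.6, -0.6, -0.2]
width: 0.0855
```

View pics/z4.png

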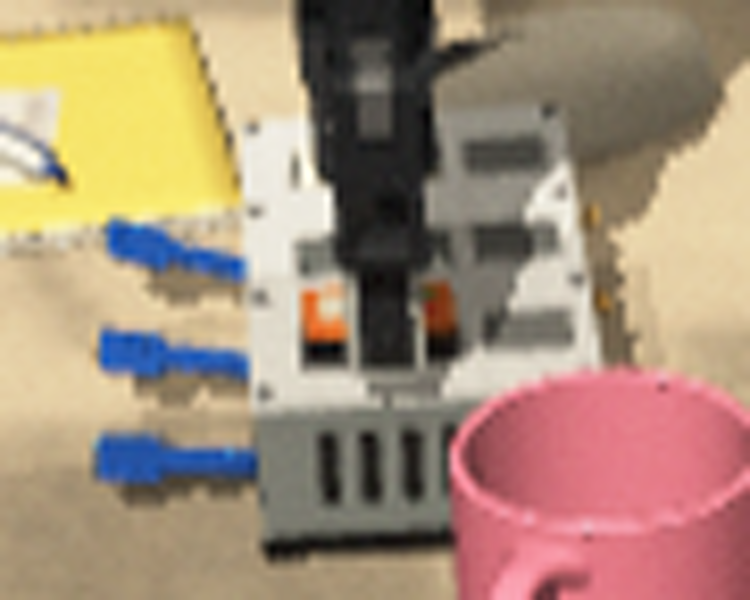

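```bash
python3 -m pendant '[{"delta_pos":[0,0,0],"turn":0},{"delta_pos":[0,0,0],"turn":0},{"delta_pos":[0,0,0],"turn":0},{"delta_pos":[0,0,0],"turn":0},{"delta_pos":[0,0,0],"turn":0},{"delta_pos":[0,0,0],"turn":0}]' 1; python3 -m pendant '[{"delta_pos":[0,0,-0.1],"turn":0},{"delta_pos":[0,0,-0.1],"turn":0}]'
```

```text
t: 10.88
eef_pos: [0.5399, 0.0236, 0.058]
eef_rot: [-0.0, 0.718, -0.696, -0.0]
wrist_force: [-0.0, 1.0, 5.6]
width: 0.0245
t: 11.12
eef_pos: [0.5399, 0.0235, 0.0591]
eef_rot: [-0.0, 0.718, -0.696, 0.0]
wrist_force: [-1.3, 1.5, 6.2]
width: 0.0236
```

```bash
python3 -m pendant '[{"delta_pos":[0,0,-0.1],"turn":0},{"delta_pos":[0,0,-0.2],"turn":0},{"delta_pos":[0,0,-0.2],"turn":0}]'
python3 - <<'E'
from h import *
from cell import arm
S=arm.grab_frame("side");np.savez("side5.npz",**S)
cv2.imwrite("pics/z5.png",cv2.resize(S["frame"][210:282,245:335],(750,600),interpolation=cv2.INTER_CUBIC))
E
```

```text
t: 11.5
eef_pos: [0.5399, 0.0237, 0.061]
eef_rot: [-0.0, 0.718, -0.696, -0.0]
wrist_force: [0.4, 4.4, 3.5]
width: 0.0238
```

View pics/z5.png

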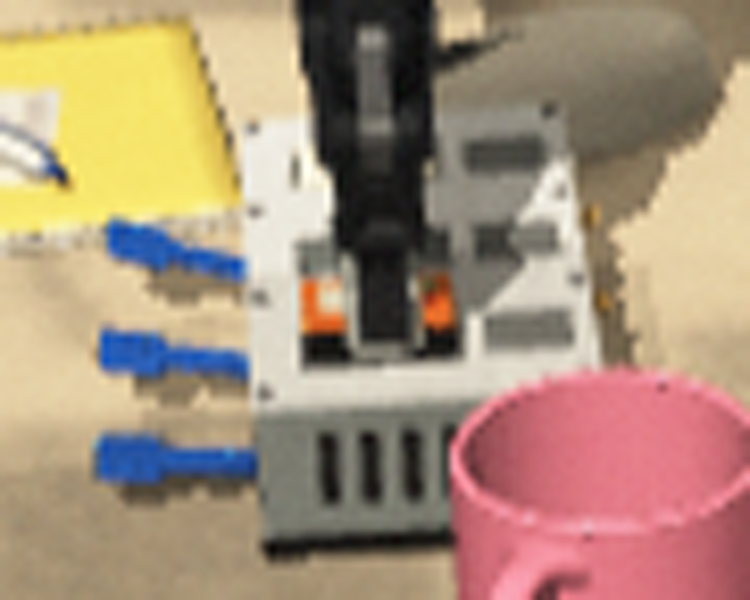

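```bash
python3 -m pendant '[{"delta_pos":[0,0,-0.7],"turn":0},{"delta_pos":[0,0,-1.5],"turn":0},{"delta_pos":[0,0,-3],"turn":0},{"delta_pos":[0,0,-4],"turn":0},{"delta_pos":[-1.5,0,-4],"turn":0},{"delta_pos":[-3.5,0,-4],"turn":0},{"delta_pos":[-5,0,-4],"turn":0},{"delta_pos":[-5.6,0,-4],"turn":0},{"delta_pos":[-5.6,0,-4],"turn":0},{"delta_pos":[-5.6,0,-4],"turn":0}]'; python3 look.py 6
python3 - <<'E'
from h import *
T=dict(np.load("top6.npz"));S=dict(np.load("side6.npz"))
for nm,f,roi in(("t",T,(205,225,325,300)),("s",S,(245,200,325,285))):
    for st,cen,p in blobs(f,(5,130,120),(20,255,255),roi,5):
        P=bydepth(f,p);print(nm,st,np.median(P,0),np.percentile(rack(P)[:,0],[3,97]),np.percentile(rack(P)[:,1],[3,97]))
E
```

```text
t: 12.8
eef_pos: [0.5382, 0.0788, 0.1009]
eef_rot: [0.0, 0.717, -0.697, 0.0]
wrist_force: [0.4, 0.1, -1.8]
width: 0.0241
s [280 219   5   6  18] [0.51980714 0.06619162 0.11105794] [-0.02153495 -0.01176844] [-0.01869445  0.00672686]
s [294 219   4   5  14] [0.55658292 0.07065493 0.10969901] [0.01285453 0.02053144] [-0.0173698   0.00097723]
```

View pics/v6.png

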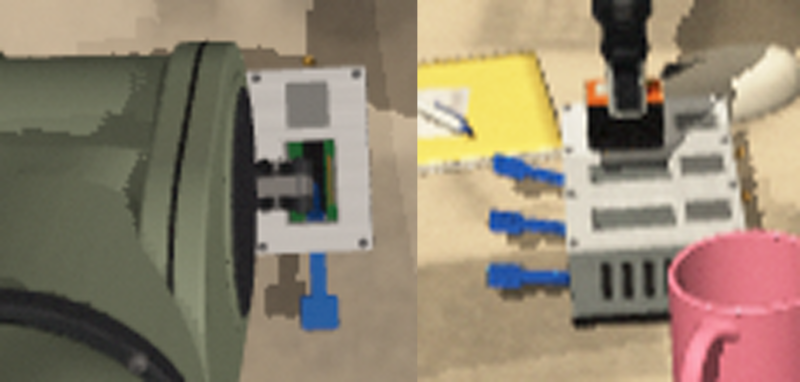

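```bash
python3 -m pendant '[{"delta_pos":[0,0,0.8],"turn":0},{"delta_pos":[0,0,1.4],"turn":0},{"delta_pos":[0,0,1.7],"turn":0},{"delta_pos":[0,0,1.9],"turn":0},{"delta_pos":[0,0,2.1],"turn":0},{"delta_pos":[0,0,2.3],"turn":0},{"delta_pos":[0,0,2.3],"turn":0}]'
```

```text
t: 13.78
eef_pos: [0.5383, 0.0795, 0.0779]
eef_rot: [-0.0, 0.718, -0.696, 0.0]
wrist_force: [0.7, -0.3, -2.8]
width: 0.0242
```

```bash
python3 -m pendant '[{"delta_pos":[0,0,0.3],"turn":0},{"delta_pos":[0,0,0.6],"turn":0},{"delta_pos":[0,0,0.9],"turn":0},{"delta_pos":[0,0,1.2],"turn":0},{"delta_pos":[0,0,1.4],"turn":0},{"delta_pos":[0,0,1.5],"turn":0},{"delta_pos":[0,0,1.5],"turn":0}]'
```

```text
t: 14.65
eef_pos: [0.5382, 0.0795, 0.0629]
eef_rot: [-0.0, 0.718, -0.696, -0.0]
wrist_force: [0.4, -0.2, -3.2]
width: 0.0239
```

```bash
python3 -m pendant '[{"delta_pos":[0,0,0.1],"turn":0},{"delta_pos":[0,0,0.2],"turn":0},{"delta_pos":[0,0,0.2],"turn":0}]'
```

```text
t: 15.02
eef_pos: [0.5382, 0.0798, 0.061]
eef_rot: [-0.0, 0.718, -0.696, -0.0]
wrist_force: [0.3, 2.0, 2.3]
width: 0.0244
```

```bash
python3 -m pendant '[{"delta_pos":[0,0,0],"turn":0},{"delta_pos":[0,0,0],"turn":0},{"delta_pos":[0,0,0],"turn":0},{"delta_pos":[0,0,0],"turn":0},{"delta_pos":[0,0,-1],"turn":0},{"delta_pos":[0,0,-3],"turn":0},{"delta_pos":[0,0,-5],"turn":0},{"delta_pos":[0,0,-5],"turn":0}]' 0; python3 look.py 7
python3 - <<'E'
from h import *
for n in("top7","side7"):
    f=dict(np.load(n+".npz"))
    for st,cen,p in blobs(f,(5,130,120),(20,255,255),(205,200,325,300),5):
        P=bydepth(f,p);print(n,st,np.median(P,0),np.percentile(rack(P)[:,0],[3,97]),np.percentile(rack(P)[:,1],[3,97]))
        r=rack(P);print([np.median(P[(r[:,0]>l)&(r[:,0]<l+.01),2]) for l in(-.02,-.01,0,.01)])
E
```

```text
t: 16.02
eef_pos: [0.5388, 0.0796, 0.1125]
eef_rot: [-0.001, 0.718, -0.696, 0.001]
wrist_force: [-0.3, 1.0, 0.7]
width: 0.0858
side7 [280 232  18   7  66] [0.54249592 0.06909006 0.06989696] [-0.02309994  0.01908993] [-0.01794661  0.01280338]
[np.float64(0.0708455247162868), np.float64(0.06976304837516023), np.float64(0.0698749563611536), np.float64(0.07007629672398868)]
```

View pics/v7.png

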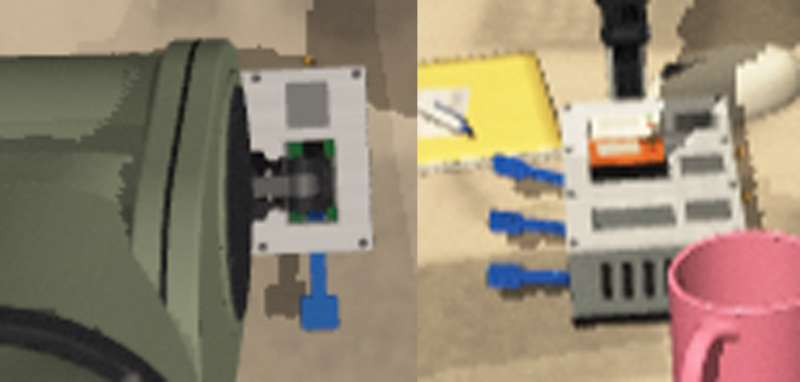

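```bash
python3 -m pendant '[{"delta_pos":[0,0,0],"turn":0},{"delta_pos":[0,0,0],"turn":0},{"delta_pos":[0,0,0],"turn":0},{"delta_pos":[0,0,1],"turn":0},{"delta_pos":[0,0,2.5],"turn":0},{"delta_pos":[0,0,3.4],"turn":0},{"delta_pos":[0,0,3.8],"turn":0},{"delta_pos":[0,0,4],"turn":0},{"delta_pos":[0,0,4],"turn":0}]' 1;python3 -m pendant '[{"delta_pos":[0,0,0.1],"turn":0},{"delta_pos":[0,0,0.1],"turn":0}]'
```

```text
t: 17.25
eef_pos: [0.5383, 0.0795, 0.071]
eef_rot: [-0.0, 0.718, -0.696, 0.0]
wrist_force: [0.7, 0.3, -0.0]
width: 0.0004
t: 17.5
eef_pos: [0.5384, 0.0795, 0.0701]
eef_rot: [-0.0, 0.718, -0.696, 0.0]
wrist_force: [0.9, 0.5, 2.2]
width: 0.0001
```

```bash
python3 -m pendant '[{"delta_pos":[0,0,0.1],"turn":0},{"delta_pos":[0,0,0.1],"turn":0}]'
```

```text
t: 17.75
eef_pos: [0.5387, 0.0795, 0.0696]
eef_rot: [-0.001, 0.718, -0.696, 0.0]
wrist_force: [-1.4, 0.1, 12.4]
width: 0.0001
```

```bash
python3 -m pendant '[{"delta_pos":[0,0,0.05],"turn":0},{"delta_pos":[0,0,0.05],"turn":0}]'; python3 -m pendant '[{"delta_pos":[0,0,0.04],"turn":0},{"delta_pos":[0,0,0.04],"turn":0}]'
```

```text
t: 18.0
eef_pos: [0.5387, 0.0795, 0.0692]
eef_rot: [-0.001, 0.718, -0.696, 0.0]
wrist_force: [-0.6, -0.1, 15.2]
width: 0.0004
t: 18.25
eef_pos: [0.5388, 0.0795, 0.0688]
eef_rot: [-0.001, 0.718, -0.697, 0.0]
wrist_force: [-0.5, -0.5, 14.9]
width: -0.0002
```

```bash
python3 -m pendant '[{"delta_pos":[0,0,0.1],"turn":0},{"delta_pos":[0,0,0.1],"turn":0}]'; python3 -m pendant '[{"delta_pos":[0,0,0.1],"turn":0},{"delta_pos":[0,0,0.1],"turn":0}]'
```

```text
t: 18.5
eef_pos: [0.5387, 0.0794, 0.0675]
eef_rot: [-0.001, 0.718, -0.696, 0.0]
wrist_force: [-0.4, -0.5, 9.0]
width: 0.0002
t: 18.75
eef_pos: [0.5387, 0.0795, 0.0664]
eef_rot: [-0.001, 0.718, -0.696, 0.0]
wrist_force: [1.1, -0.8, 6.8]
width: 0.0001
```

```bash
python3 -m pendant '[{"delta_pos":[0,0,0.1],"turn":0},{"delta_pos":[0,0,0.2],"turn":0}]'
```

```text
t: 19.0
eef_pos: [0.5386, 0.0795, 0.0644]
eef_rot: [-0.0, 0.718, -0.697, 0.0]
wrist_force: [0.5, -0.8, 4.2]
width: 0.0001
```

```bash
python3 -m pendant '[{"delta_pos":[0,0,0.1],"turn":0},{"delta_pos":[0,0,0.2],"turn":0},{"delta_pos":[0,0,0.3],"turn":0},{"delta_pos":[0,0,0.4],"turn":0},{"delta_pos":[0,0,0.4],"turn":0}]'; python3 -m pendant '[{"delta_pos":[0,0,0.1],"turn":0},{"delta_pos":[0,0,0.1],"turn":0}]'
```

```text
t: 19.62
eef_pos: [0.5381, 0.0795, 0.0599]
eef_rot: [0.0, 0.718, -0.696, -0.0]
wrist_force: [-0.2, 0.7, 0.0]
width: 0.0001
t: 19.88
eef_pos: [0.5382, 0.0795, 0.059]
eef_rot: [-0.0, 0.718, -0.696, -0.0]
wrist_force: [0.8, -0.0, 0.5]
width: -0.0004
```

```bash
python3 -m pendant '[{"delta_pos":[0,0,0.1],"turn":0},{"delta_pos":[0,0,0.1],"turn":0}]'
```

```text
t: 20.12
eef_pos: [0.5385, 0.0795, 0.0581]
eef_rot: [-0.0, 0.718, -0.696, 0.0]
wrist_force: [2.3, -0.1, 2.3]
width: 0.0001
```

```bash
python3 -m pendant '[{"delta_pos":[0,0,0.06],"turn":0},{"delta_pos":[0,0,0.1],"turn":0},{"delta_pos":[0,0,0.1],"turn":0}]'
```

```text
t: 20.5
eef_pos: [0.5386, 0.0796, 0.0579]
eef_rot: [-0.001, 0.718, -0.696, 0.0]
wrist_force: [-2.8, 0.1, 22.4]
width: -0.0001
```

Bottomed at 0.058 m (home height) with 22 N. Retreating to the right, clear of the top view, to check.

```bash
python3 -m pendant '[{"delta_pos":[0,0,-2],"turn":0},{"delta_pos":[0,0,-7],"turn":0},{"delta_pos":[0,0,-13],"turn":0},{"delta_pos":[6,2,-18],"turn":0},{"delta_pos":[12,4,-18],"turn":0},{"delta_pos":[18,5,-18],"turn":0},{"delta_pos":[24,5,-18],"turn":0},{"delta_pos":[30,5,-18],"turn":0},{"delta_pos":[36,5,-18],"turn":0},{"delta_pos":[42,5,-18],"turn":0},{"delta_pos":[48,5,-18],"turn":0},{"delta_pos":[48,5,-18],"turn":0},{"delta_pos":[48,5,-18],"turn":0}]'; python3 look.py 8
python3 - <<'E'
from h import *
for n in("top8","side8"):
    f=dict(np.load(n+".npz"))
    print(n,cap(f))
    for st,cen,p in blobs(f,(100,150,60),(125,255,255),(225,215,315,325),15):
        P=bydepth(f,p);r=rack(P);k=(r[:,0]<-.062);print("tab",cen.round(),np.median(r[k],0)*1e3,np.median(P[k,2])*1e3,k.sum())
E
```

```text
t: 22.12
eef_pos: [0.5024, -0.4013, 0.2365]
eef_rot: [-0.0, 0.718, -0.696, -0.001]
wrist_force: [0.1, 0.6, 0.5]
width: 0.0001
top8 (array([0.54475897, 0.07878844, 0.05847789]), array([258, 264,  15,  23, 163], dtype=int32))
tab [295. 280.] [nan nan] nan 0
tab [296. 308.] [-73.85702107 -56.20558861] 23.802275224526493 97
tab [240. 310.] [-72.52011716  54.93728636] 34.98780977081828 85
tab [267. 307.] [-67.99180657  -0.97217776] 47.66209274527322 70
side8 (array([0.5471139 , 0.0706803 , 0.05838108]), array([281, 237,  18,   6,  51], dtype=int32))
  return _methods._mean(a, axis=axis, dtype=dtype,
  ret = um.true_divide(
  ret = ret.dtype.type(ret / rcount)
```

View pics/v8.png

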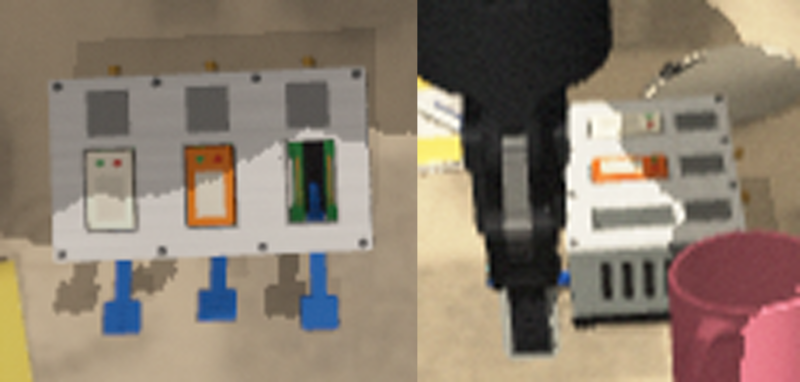

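```bash
python3 -c "
from cell import arm
print(arm.finish_job(),arm.state()['t'])"
```

```text
the job is handed in; nothing more can be done
the job is handed in; nothing more can be done
```

The orange module is now seated in the middle bay and I handed the job in at about 22 s. One check disagrees: I can't show that the module fully popped up by itself before I gripped it.

**What I did:** I pressed the right (orange) bay's tab to its stop, gripped the module and lifted it out. I set it on the middle bay's noses and pushed it down with closed fingers. It snapped past at about 15 N and I ended with 22 N on the floor.

**Last checks:**
- **Orange module:** its cap is at 58.4 mm, the same as when it was seated at first.
- **Middle tab:** it tipped up from 27.6 to 47.7 mm.
- **Right tab:** it stayed down at 23.8 mm.
- **White module and pink mug:** the white module and its tab are unchanged. The pink mug is undisturbed in the side view.
- **Not checked:** I did not check the dark blue mug or the sample jar at the end, but the arm did not go near them.

**What disagreed:**
- **Height after pressing:** with the tab at its stop, the module had risen only about 9.3 mm by the depth images, not the 11 to 12 mm given. In the middle bay the same measurement showed about 11.5 mm on the noses.
- **Lift-out:** lifting it out met no downward resistance, so it was not torn out. It may still have been sitting just short of a full pop.
- **Force on the tab:** while making sure of the stop I pressed the right tab twice, reaching about 32 N. That is under the 40 N limit but firmer than "without forcing it" suggests.

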